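# Change over the reagent lanes of a loader

### The job

The reagent loader on the right of the bench has two sliding lanes, and only one may be out at a time. First push the lane that stands out, the one with the wider screw-cap bottle, fully home; then hook a fingertip behind the upright end plate of the other lane, the one with the slender dropper bottle, and draw it out to its stop, leaving the bottles standing in their seats. Do it with the fingertips only: do not pinch the end plates, do not lift or touch the bottles, and leave everything else on the bench where it is.

Things in the scene. Friction and masses are not known exactly. Their poses are not given: they have to be found in the camera images.
- loader: Low grey base plate, 176 x 176 mm, top 10 mm above the worktop, fixed; carries two parallel lanes side by side, 80 mm apart, centred 40 mm left and right of its origin. Its origin is on the worktop midway between the lanes; x points to the back (away from the robot), y to the left. Which lane is left and which right varies.
- wide_lane_rail: Lane with the wider bottle, which at the start stands drawn out. Fixed aluminium channel, 165 x 76 x 22 mm, its underside (and origin) 10 mm above the worktop; x points to the back, the tray is drawn out along -x. The plastic tray in it is 56 mm wide inside, its floor 20 mm and its side walls 31 mm above the worktop; its upright white end plate always stands out in front of the rail.
- slim_lane_rail: Lane with the slender dropper bottle, at the start home or nearly so. Fixed aluminium channel, 165 x 76 x 22 mm, its underside (and origin) 10 mm above the worktop; x points to the back, the tray is drawn out along -x. The plastic tray in it is 56 mm wide inside, its floor 20 mm and its side walls 31 mm above the worktop; its upright white end plate always stands out in front of the rail.
- wide_lane (a joint): How far the tray with the wider bottle is drawn out (m): 0 fully home against its stop, 0.09 fully out against its stop. Slides with about 2.5 N of friction and stays where it is left.
- slim_lane (a joint): How far the tray with the dropper bottle is drawn out (m): 0 fully home against its stop, 0.09 fully out against its stop. Slides with about 2.5 N of friction and stays where it is left.
- wide_lane_lip_top (a point): Middle of the top edge of the white end plate of the wider bottle's tray; moves with it, axes as the rail, 62 mm above the worktop. The plate reaches 4 mm to front (-x) and back (+x) of this point, 32 mm to either side, 46 mm down. Fingers pressing on its front and back at once count as pinching. Push on its front face to send the tray home.
- slim_lane_lip_top (a point): Middle of the top edge of the white end plate of the dropper bottle's tray; moves with it, axes as the rail, 62 mm above the worktop. The plate reaches 4 mm to front (-x) and back (+x) of this point, 32 mm to either side, 46 mm down. Fingers pressing on its front and back at once count as pinching. Behind it the tray is empty for 110 mm back to the bottle's seat and 42 mm deep below the top edge: room to hook a fingertip.
- wide_lane_seat (a point): Middle of the wider bottle's oblong seat, on its tray's floor, 136 mm behind the middle of the end plate; the bottle has up to 10 mm of play in it along the lane.
- slim_lane_seat (a point): Middle of the dropper bottle's square seat, on its tray's floor, 136 mm behind the middle of the end plate; the bottle has about 2 mm of play in it.
- wide_lane_bottle: Wider screw-cap bottle, 43 mm across, 85 mm tall, loose, standing in a shallow oblong seat about 136 mm behind its tray's end plate with 10 mm of play along the lane, its foot 20 mm above the worktop. Origin under its centre.
- slim_lane_bottle: Slender dropper bottle with a narrow pointed top, 29 mm across, 78 mm tall, loose, standing in a shallow square seat 136 mm behind its tray's end plate, its foot 20 mm above the worktop. Origin under its centre.
- timer: Bench timer, 62 x 66 x 17 mm, loose, lying near the front edge of the worktop, in front of the loader. A bystander. Origin under its centre.
- sample_cup: Lidded sample cup, 58 mm across, 68 mm tall, loose, right of the loader. A bystander. Origin under its centre.
- petri_dish: Lidded petri dish, 90 mm across, 16 mm tall, loose, left of the loader. A bystander. Origin under its centre.
- microscope_2: Microscope, fixed, about 0.4 m tall, standing ahead of the robot between y = -0.125 and 0.075 and x = 0.28 and 0.63: keep the arm clear of it, also when crossing from one side to the other.
Not all that is in view belongs to the job. What is shaped like the slim_lane_bottle but yellow is not meant.

How it is judged:
By the outcome, as a careful person would: the job done as asked, in the order asked, and still so for the second after the job is handed in, with the robot touching nothing.
It also fails if it takes over 54 s, if anything falls off the work surface, if the arm or the gripper's body presses on something with over 40 N, if the wrist force passes 120 N, or if a joint passes its speed limit or range.

### The arm

A 6-joint arm with a two-finger parallel gripper is mounted at the origin on a cart in front of the work surface, level with it; the furniture and walls round the work are solid. World frame = base frame: x ahead of the robot, y to its left, z up, the work surface at z = 0. Lengths are in mm, angles in rad, forces in N, time in s.
With the tool pointing down it reaches from about 350 to 975 mm from the base axis. Payload 7.1 kg.
Tool frame: the origin (TCP) lies midway between the tips of the shut fingers; the grasp point (between the pads) lies ctrl.grip_point_offset behind it (ctrl.grip_point_offset is the distance from the TCP to the grasp point, in mm); z points along the fingers, y is the line along which they close (so a half turn about z gives the same grasp; the last joint's range is limited). The gripper opens to 88 mm and grips with 3 to 60 N. Pads are 20 mm wide; open, the fingers measure 115 mm over their backs; the gripper's body (75 mm by 178 mm) begins 61 mm behind the grasp point.
Start: joints at [1.159, 0.423, 1.63, -0, 1.089, -0.019], TCP at [239.203, 577.396, 222.675] pointing down, gripper open.
Joint ranges: [-3, 3], [-0.9, 2.11], [0.09, 2.58], [-1.31, 4.45], [0.11, 2.69], [-2.54, 2.54]. Speed limits (rad/s): [2.39, 2.39, 3.01, 3.14, 3.14, 3.14].

### API

Orientations are given as a rotation vector (axis times angle).
In Python, from workcell import ctrl, get_image, close_job, finder gives the robot as it stands.
- The arm moves only by the tool servo_tool, never from a script. Its argument "deltas" is a list of rows, each a list of 2 entries, a list of its own where there are three numbers: the shift along the tool's x, y, z in mm, then the turn, a rotation vector about the tool's x, y, z in rad. A call has 1 to 5 rows; each row is the pose to reach, as a shift and turn from the pose commanded when the call began, along the tool's axes at that moment; what a row does not reach only later rows make up. A row lasts 1/12 s, in which the tool goes at most 41.7 mm and 7.16 degrees, less where a joint would pass 70% of its speed; a pose out of reach is approached as far as the arm can. A call with a gripper value outside its range is refused whole. "grip" is the closure, from -1 (fully open) to 1 (shut), so that 0 is half open, set as the call begins (left out, the last holds). The fingers move at their own pace and stop on an object; the grip force is fixed at half the most. Time passes only in rows, so rows that repeat a pose let the fingers close. It gives the time, the measured TCP pose, the force, the opening and the grip force at its end, in the units of the state.
- ctrl.get_obs(): the state, without advancing time (a new reading comes with each control period).
- get_image(name): name is "side" or "top"; returns a dict with "frame" (400x640x3 uint8, blue, green, red), "depth" (400x640 float32, mm along the optical axis (not along the pixel's ray), 0 where there is no reading), "K" (3x3 intrinsics, pixels), "pose" (4x4, takes a point from camera to world coordinates). Camera axes: x right, y down, z forward; pixel columns grow to the right and rows downward; lengths in mm; the calibration is good to about 2 mm. A picture is of the moment at which its call begins.
- close_job(): hands the job in; it is judged then, once.
Trained networks look in a picture, given as the dict that the camera call returned (one of the last four; its "shot" number tells which), for a name from the list of things; names that differ only in an ending like _2 or _b are one class to them, and where a whole thing is asked for, a point or a joint stands for the part that bears it (a point fixed in the world has none). Each returns a list of dicts, best first, with "score" (0 to 1); they miss things now and then, are a little off and sometimes report something else, mostly with a low value. They report only what shows in the picture. A call takes as long as a camera call. They do not tell look-alikes from the thing itself.
- finder.search_frame(query, picture): "rect" ([centre column, centre row, width, height] as shares, 0 to 1, of the picture: columns of its width, rows of its height, round what is visible of it).
- finder.silhouettes(query, picture): "mask" (400x640 bool, what is visible of it) and "rect" ([centre column, centre row, width, height] as shares, 0 to 1, of the picture: columns of its width, rows of its height, round what is visible of it).
The state is a dict: "t": time; "qpos": joint angles; "qvel": joint speeds; "joint_torque": joint torques, N m; "ee_pos": TCP position; "orientation": TCP orientation; "ft_force": force on the tool from outside, world axes, zero at the start; "moment": the same for the moment, N m; "width": finger opening in mm; "grasp_force": force on a finger pad.
Only numpy, scipy, OpenCV 4.12 (cv2) and the standard library are available. Lean on these libraries where they do the work, as an engineer would, in place of code of your own. Each camera call takes 0.05 s, during which the arm holds its last target. There are 200 camera calls.

## Working session

There is one attempt and no reset: what is moved stays moved. The work goes in short steps, Python scripts to look and compute and a tool call to move; the robot and the scene stay as the last step left them, time stands still between calls to the robot, and variables do not carry over. Pictures are saved under pics/ and viewed, at most 10 in all, crops included, and the job is handed in when it is done.

Besides the shell and the picture viewer there is one more tool, called after "Emit:" as a command line: name --argument value ..., lists and objects as JSON in quotes. servo_tool: Moves the arm, as the interface text tells. Its arguments: {"type":"object","properties":{"deltas":{"type":"array","items":{"type":"array"}},"grip":{"type":"number"}},"required":["deltas"]}

```bash
ls; mkdir -p pics; cat > h.py <<'E'
import numpy as np, cv2
from workcell import ctrl, get_image, close_job, finder
def pts(p,mask=None):
    d=p["depth"]; v,u=np.nonzero((d>0)&(mask if mask is not None else True))
    z=d[v,u]; K=p["K"]
    c=np.stack([(u-K[0,2])/K[0,0]*z,(v-K[1,2])/K[1,1]*z,z,np.ones_like(z)])
    return (p["pose"]@c)[:3].T
E
python3 - <<'E'
from h import *
print(ctrl.get_obs(), ctrl.grip_point_offset)
ps={n:get_image(n) for n in("side","top")}
for n,p in ps.items():
    cv2.imwrite(f"pics/{n}0.png",p["frame"]); print(n,p["pose"].round(2).tolist())
    for q in("wide_lane_lip_top","slim_lane_lip_top","wide_lane_bottle","slim_lane_bottle","timer","sample_cup","petri_dish","loader"):
        for r in finder.silhouettes(q,p)[:2]:
            P=pts(p,r["mask"])
            print(n,q,round(r["score"],2),(np.array(r["rect"])*[640,400,640,400]).round(), np.percentile(P,[3,50,97],axis=0).round().tolist() if len(P) else None)
E
```

```text
pics
{'t': 0.0, 'qpos': array([ 1.15897910e+00,  4.23839994e-01,  1.63071346e+00, -6.97258109e-06,
        1.08860957e+00, -1.90030509e-02]), 'qvel': array([ 1.74245281e-05,  6.66980064e-05,  2.47824654e-04,  4.58661100e-04,
        6.67685110e-04, -5.61388040e-04]), 'joint_torque': array([-9.83633581e-04, -5.44645035e+01, -2.73679411e+01,  6.44154917e-02,
        2.26935104e-02, -9.66460311e-05]), 'ee_pos': array([238.99249311, 576.87699266, 221.89302161]), 'orientation': array([-6.13002134e-01, -3.08086935e+00,  2.41153370e-03]), 'ft_force': array([ 0.58469845, -0.27947311,  0.7929373 ]), 'moment': array([-0.0700618 ,  0.00464263,  0.01513112]), 'grasp_force': 0.0, 'width': 88.26225093662217} 18.700000000000003
side [[0.98, -0.11, 0.19, 300.74], [-0.22, -0.51, 0.83, -1163.32], [0.01, -0.86, -0.52, 601.22], [0.0, 0.0, 0.0, 1.0]]
side wide_lane_lip_top 0.81 [344. 223.  89.  34.] [[458.0, -401.0, 19.0], [519.0, -369.0, 23.0], [629.0, -337.0, 62.0]]
side slim_lane_lip_top 0.69 [367. 201.  77.  32.] [[538.0, -324.0, 20.0], [582.0, -288.0, 28.0], [697.0, -260.0, 63.0]]
side wide_lane_bot
[... 1444 characters left out ...]
5.0], [613.0, -355.0, 109.0]]
top slim_lane_bottle 0.53 [313. 131.  12.  15.] [[664.0, -312.0, 22.0], [674.0, -297.0, 62.0], [690.0, -285.0, 98.0]]
top slim_lane_bottle 0.4 [275. 190.  12.  12.] [[520.0, -212.0, 4.0], [530.0, -201.0, 49.0], [544.0, -188.0, 79.0]]
top timer 0.56 [305. 280.  27.  30.] [[272.0, -302.0, 11.0], [302.0, -271.0, 15.0], [330.0, -241.0, 20.0]]
top sample_cup 0.82 [430. 207.  30.  22.] [[453.0, -605.0, 7.0], [477.0, -579.0, 67.0], [502.0, -554.0, 72.0]]
top petri_dish 0.78 [252. 131.  37.  34.] [[646.0, -181.0, 11.0], [684.0, -142.0, 16.0], [722.0, -104.0, 21.0]]
top loader 0.95 [328. 148.  68.  67.] [[556.0, -425.0, 6.0], [657.0, -256.0, 10.0], [724.0, -247.0, 15.0]]
```

```bash
python3 - <<'E'
from h import *
ps={n:get_image(n) for n in("side","top")}
for n,p in ps.items():
    x0,y0=(180,80) if n=="side" else (220,80)
    cv2.imwrite(f"pics/{n}1.png",cv2.resize(p["frame"][y0:y0+240,x0:x0+300],(750,600),interpolation=2))
    P=pts(p)
    for nm,(xa,xb,ya,yb) in dict(wide=(435,500,-415,-335),slim=(515,575,-340,-245)).items():
        s=P[(P[:,0]>xa)&(P[:,0]<xb)&(P[:,1]>ya)&(P[:,1]<yb)&(P[:,2]>54)&(P[:,2]<70)]
        (cx,cy),wh,a=cv2.minAreaRect(s[:,:2].astype(np.float32))
        c=np.polyfit(s[:,1],s[:,0],1)
        print(n,nm,len(s),s.min(0).round(1),s.max(0).round(1),(round(cx,1),round(cy,1)),wh,round(a,1),"slope deg",np.degrees(np.arctan(c[0])).round(2))
    s=P[(P[:,0]>550)&(P[:,0]<740)&(P[:,1]>-430)&(P[:,1]<-240)&(P[:,2]>5)&(P[:,2]<16)]
    print(n,"loader",cv2.minAreaRect(s[:,:2].astype(np.float32)))
    s=P[(P[:,0]>540)&(P[:,0]<740)&(P[:,1]>-425)&(P[:,1]<-245)&(P[:,2]>26)&(P[:,2]<36)]
    print(n,"rails",cv2.minAreaRect(s[:,:2].astype(np.float32)))
E
```

```text
side wide 92 [ 456.9 -397.3   54. ] [ 467.6 -336.    66.2] (462.6, -366.6) (61.547706604003906, 8.048007011413574) 86.2 slope deg 2.57
side slim 82 [ 536.3 -322.    54.5] [ 547.5 -255.3   65.2] (542.1, -288.7) (66.75817108154297, 7.784969329833984) 86.7 slope deg 2.69
side loader ((633.7804565429688, -348.7676696777344), (173.1336669921875, 163.76821899414062), 2.412140130996704)
side rails ((628.5037841796875, -334.0515441894531), (176.74026489257812, 167.32786560058594), 0.0387871190905571)
top wide 88 [ 458.4 -397.4   55.2] [ 469.1 -335.8   67.5] (463.5, -366.6) (62.114505767822266, 8.059981346130371) 86.6 slope deg 3.0
top slim 92 [ 538.5 -322.5   54.2] [ 549.5 -260.5   67.2] (543.4, -291.6) (62.23506164550781, 8.81301212310791) 86.7 slope deg 2.94
top loader ((645.264892578125, -335.10162353515625), (189.09715270996094, 186.65904235839844), 89.9664535522461)
top rails ((626.0913696289062, -335.46759033203125), (156.26986694335938, 176.9464569091797), 86.70701599121094)
```

View pics/side1.png

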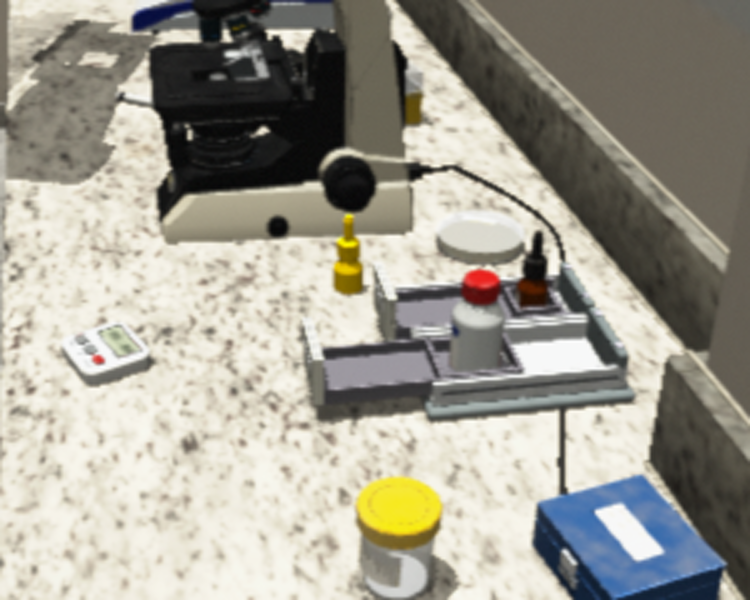

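View pics/top1.png

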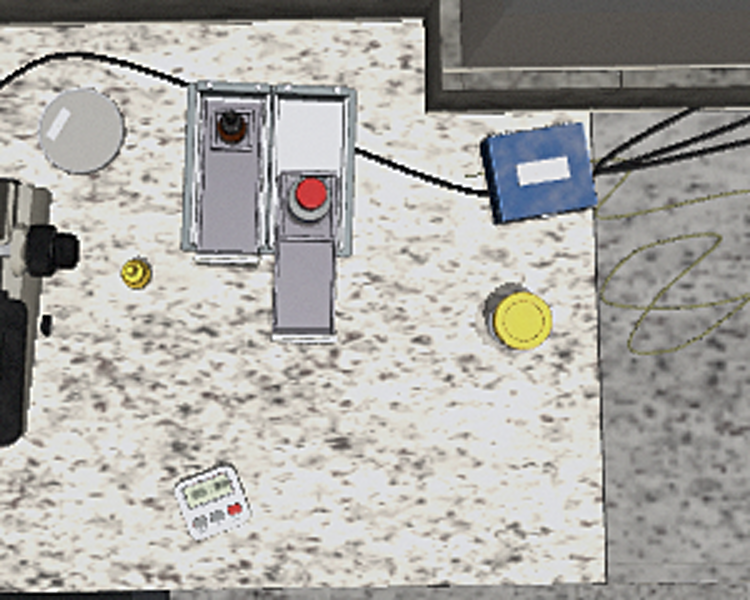

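Emit:
servo_tool --deltas '[[[0,0,-40],[0,0,-0.1]],[[0,0,-80],[0,0,-0.2]],[[0,0,-120],[0,0,-0.3]],[[0,0,-160],[0,0,-0.343]],[[0,0,-200],[0,0,-0.343]]]' --grip 1

```text
t: 1.42
ee_pos: [239.0, 577.0, 424.8]
orientation: [0.074, 3.141, 0.0]
ft_force: [0.2, 1.2, -0.1]
width: 57.9
grasp_force: 0.0
```

```bash
python3 - <<'E'
from h import *
from scipy.spatial.transform import Rotation as R
o=ctrl.get_obs(); print(o["t"],o["qpos"].round(2),o["ee_pos"].round(),R.from_rotvec(o["orientation"]).as_matrix().round(3).tolist(),o["width"])
for n in("side","top"):
    P=pts(get_image(n)); s=P[(P[:,0]>250)&(P[:,0]<650)&(P[:,1]>-150)&(P[:,1]<100)]
    print(n,np.percentile(s[:,2],[50,99,99.9,100]), s[s[:,2]>250].min(0),s[s[:,2]>250].max(0))
E
```

```text
1.4167 [ 1.16  0.27  1.39 -0.    1.48 -0.36] [239. 577. 425.] [[-0.999, 0.047, 0.0], [0.047, 0.999, 0.0], [-0.0, 0.0, -1.0]] 57.87817789839134
side [132.50711478 366.00443039 376.54869123 379.26143157] [262.56362998 -78.73506103 250.01797601] [591.42447213  14.55424717 379.26143157]
top [162.40500024 374.24540034 378.06384745 381.72899563] [264.60316676 -76.94869336 250.10692568] [597.23221953  25.07793368 381.72899563]
```

Emit:
servo_tool --deltas '[[[-28,-29,-11],[0,0,0]],[[-55,-58,-22],[0,0,0]],[[-82,-87,-33],[0,0,0]],[[-110,-116,-44],[0,0,0]],[[-137,-144,-55],[0,0,0]]]'

```text
t: 1.93
ee_pos: [369.5, 425.0, 477.5]
orientation: [-0.078, -3.14, 0.001]
ft_force: [1.3, 0.6, -0.5]
width: 16.8
grasp_force: 0.0
```

Emit:
servo_tool --deltas '[[[-14,-38,0],[0,0,0]],[[-28,-77,0],[0,0,0]],[[-42,-115,0],[0,0,0]],[[-56,-154,0],[0,0,0]],[[-69,-192,0],[0,0,0]]]'

```text
t: 2.35
ee_pos: [428.2, 229.5, 477.1]
orientation: [-0.078, -3.14, 0.0]
ft_force: [0.8, 0.0, 0.1]
width: 0.5
grasp_force: 0.0
```

Emit:
servo_tool --deltas '[[[-8,-40,0],[0,0,0]],[[-16,-80,0],[0,0,0]],[[-24,-121,0],[0,0,0]],[[-32,-162,0],[0,0,0]],[[-40,-203,0],[0,0,0]]]'

```text
t: 2.77
ee_pos: [457.6, 25.2, 477.2]
orientation: [-0.078, -3.14, -0.0]
ft_force: [2.0, 0.3, -0.5]
width: 0.6
grasp_force: 0.0
```

Emit:
servo_tool --deltas '[[[-2,-41,0],[0,0,0]],[[-4,-82,0],[0,0,0]],[[-6,-123,0],[0,0,0]],[[-8,-164,0],[0,0,0]],[[-10,-205,0],[0,0,0]]]'

```text
t: 3.18
ee_pos: [457.1, -180.1, 477.2]
orientation: [-0.079, -3.14, -0.0]
ft_force: [0.0, 0.3, -0.2]
width: 0.8
grasp_force: 0.0
```

Emit:
servo_tool --deltas '[[[8,-38,0],[0,0,0]],[[16,-77,0],[0,0,0]],[[24,-115,0],[0,0,0]],[[32,-154,0],[0,0,0]],[[41,-192,0],[0,0,0]]]'

```text
t: 3.6
ee_pos: [406.3, -369.6, 477.0]
orientation: [-0.079, -3.14, -0.001]
ft_force: [0.0, -0.1, -0.2]
width: 0.8
grasp_force: 0.0
```

```bash
python3 - <<'E'
from h import *
o=ctrl.get_obs(); print(o["t"],o["qpos"].round(2),o["ee_pos"].round(1))
E
```

```text
3.6 [-0.76  0.12  1.47  0.    1.56 -2.28] [ 406.3 -369.6  477. ]
```

Emit:
servo_tool --deltas '[[[0,1,40],[0,0,0]],[[0,2,80],[0,0,0]],[[0,4,120],[0,0,0]],[[0,5,160],[0,0,0]],[[0,6,200],[0,0,0]]]'

```text
t: 4.02
ee_pos: [406.9, -361.5, 275.4]
orientation: [-0.079, -3.14, -0.0]
ft_force: [0.3, -0.9, 0.2]
width: 0.1
grasp_force: 0.0
```

Emit:
servo_tool --deltas '[[[0,0,40],[0,0,0]],[[0,0,80],[0,0,0]],[[0,0,115],[0,0,0]],[[0,0,145],[0,0,0]],[[0,0,170],[0,0,0]]]'

```text
t: 4.43
ee_pos: [406.4, -360.7, 104.7]
orientation: [-0.078, -3.138, -0.003]
ft_force: [-0.2, -0.1, 0.7]
width: 0.3
grasp_force: 0.0
```

Emit:
servo_tool --deltas '[[[0,0,20],[0,0,0]],[[0,0,40],[0,0,0]],[[0,0,55],[0,0,0]],[[0,0,67],[0,0,0]],[[0,0,67],[0,0,0]]]'

```text
t: 4.85
ee_pos: [406.2, -360.6, 38.2]
orientation: [-0.078, -3.137, -0.004]
ft_force: [-0.9, 0.6, -0.3]
width: 0.2
grasp_force: 0.0
```

```bash
python3 - <<'E'
from h import *
o=ctrl.get_obs(); print(o["t"],o["qpos"].round(2),o["ee_pos"].round(1))
cv2.imwrite("pics/side2.png",cv2.resize(get_image("side")["frame"][120:340,180:440],(780,660))[:600])
E
```

```text
4.85 [-0.75  0.59  1.9   0.    0.65 -2.27] [ 406.2 -360.6   38.2]
```

View pics/side2.png

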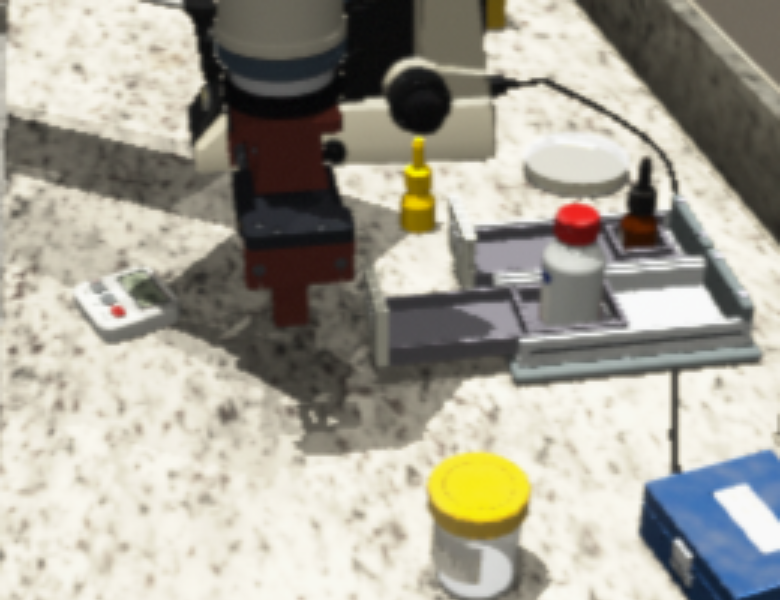

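Emit:
servo_tool --deltas '[[[-12,-3,0],[0,0,0]],[[-22,-3,0],[0,0,0]],[[-30,-3,0],[0,0,0]],[[-36,-3,0],[0,0,0]],[[-39,-3,0],[0,0,0]]]'

```text
t: 5.32
ee_pos: [447.8, -367.0, 41.4]
orientation: [0.077, 3.139, -0.002]
ft_force: [-0.5, -0.1, 0.3]
width: 0.4
grasp_force: 0.0
```

Emit:
servo_tool --deltas '[[[-3,0,0],[0,0,0]],[[-6,0,0],[0,0,0]],[[-9,0,0],[0,0,0]],[[-12,0,0],[0,0,0]],[[-15,0,0],[0,0,0]]]'

```text
t: 5.73
ee_pos: [461.2, -367.3, 40.6]
orientation: [-0.079, -3.14, -0.001]
ft_force: [-3.0, 1.4, 2.5]
width: 0.6
grasp_force: 1.4
```

Emit:
servo_tool --deltas '[[[-4,0,0],[0,0,0]],[[-8,0,0],[0,0,0]],[[-12,0,0],[0,0,0]],[[-16,0,0],[0,0,0]],[[-20,0,0],[0,0,0]]]'

```text
t: 6.15
ee_pos: [481.7, -368.4, 40.6]
orientation: [-0.078, -3.14, -0.0]
ft_force: [-4.2, 0.4, 1.6]
width: 0.8
grasp_force: 1.4
```

Emit:
servo_tool --deltas '[[[-4,0,0],[0,0,0]],[[-8,0,0],[0,0,0]],[[-12,0,0],[0,0,0]],[[-16,0,0],[0,0,0]],[[-20,0,0],[0,0,0]]]'

```text
t: 6.57
ee_pos: [501.7, -369.5, 40.6]
orientation: [-0.078, -3.14, -0.0]
ft_force: [-2.9, 0.8, 1.1]
width: 0.6
grasp_force: 1.4
```

Emit:
servo_tool --deltas '[[[-4,0,0],[0,0,0]],[[-8,0,0],[0,0,0]],[[-11,0,0],[0,0,0]],[[-14,0,0],[0,0,0]],[[-16,0,0],[0,0,0]]]'

```text
t: 6.98
ee_pos: [517.7, -370.4, 40.6]
orientation: [0.078, 3.141, -0.0]
ft_force: [-2.5, 0.8, 0.9]
width: 0.7
grasp_force: 1.3
```

Emit:
servo_tool --deltas '[[[-2,0,0],[0,0,0]],[[-3,0,0],[0,0,0]],[[-5,0,0],[0,0,0]],[[-6,0,0],[0,0,0]],[[-7,0,0],[0,0,0]]]'

```text
t: 7.4
ee_pos: [524.3, -370.7, 40.6]
orientation: [-0.078, -3.14, 0.0]
ft_force: [-7.1, -0.3, 0.4]
width: 0.3
grasp_force: 3.9
```

Emit:
servo_tool --deltas '[[[-1,0,0],[0,0,0]],[[-2,0,0],[0,0,0]],[[-3,0,0],[0,0,0]],[[-4,0,0],[0,0,0]],[[-4,0,0],[0,0,0]]]'

```text
t: 7.82
ee_pos: [524.3, -370.6, 40.6]
orientation: [-0.077, -3.133, -0.003]
ft_force: [-17.9, -1.6, 9.0]
width: 0.3
grasp_force: 8.9
```

Emit:
servo_tool --deltas '[[[4,0,0],[0,0,0]],[[10,0,0],[0,0,0]],[[20,0,0],[0,0,0]],[[30,0,-10],[0,0,0]],[[34,0,-30],[0,0,0]]]'

```text
t: 8.23
ee_pos: [491.3, -367.7, 69.2]
orientation: [-0.078, -3.136, -0.005]
ft_force: [-0.7, 0.2, -0.3]
width: 0.5
grasp_force: 0.0
```

Emit:
servo_tool --deltas '[[[0,0,-20],[0,0,0]],[[0,0,-40],[0,0,0]],[[-20,20,-45],[0,0,0]],[[-45,50,-45],[0,0,0]],[[-71,81,-45],[0,0,0]]]'

```text
t: 8.65
ee_pos: [569.7, -292.1, 117.7]
orientation: [0.082, 3.138, -0.002]
ft_force: [0.4, 0.1, -0.5]
width: 0.5
grasp_force: 0.0
```

```bash
python3 - <<'E'
from h import *
from scipy.spatial.transform import Rotation as R
o=ctrl.get_obs(); print(o["t"],o["qpos"].round(2),o["ee_pos"].round(1),R.from_rotvec(o["orientation"]).as_matrix().round(3).tolist())
p=get_image("side"); cv2.imwrite("pics/side3.png",cv2.resize(p["frame"][120:320,260:500],(720,600)))
P=pts(p)
for nm,(ya,yb) in dict(wide=(-415,-337),slim=(-335,-245)).items():
    s=P[(P[:,0]>515)&(P[:,0]<560)&(P[:,1]>ya)&(P[:,1]<yb)&(P[:,2]>54)&(P[:,2]<67)]
    if len(s): print(nm,len(s),s.min(0).round(1),s.max(0).round(1),np.median(s,0))
E
```

```text
8.65 [-0.49  0.57  1.66  0.    0.91 -2.01] [ 569.7 -292.1  117.7] [[-0.999, 0.053, 0.003], [0.053, 0.999, -0.001], [-0.003, -0.001, -1.0]]
wide 99 [ 533.5 -402.2   54.3] [ 544.7 -338.3   64.8] [ 537.43796711 -375.91079545   62.10500342]
slim 82 [ 536.6 -322.    54.3] [ 547.9 -257.6   64. ] [ 540.82454685 -294.48802756   61.85471265]
```

View pics/side3.png

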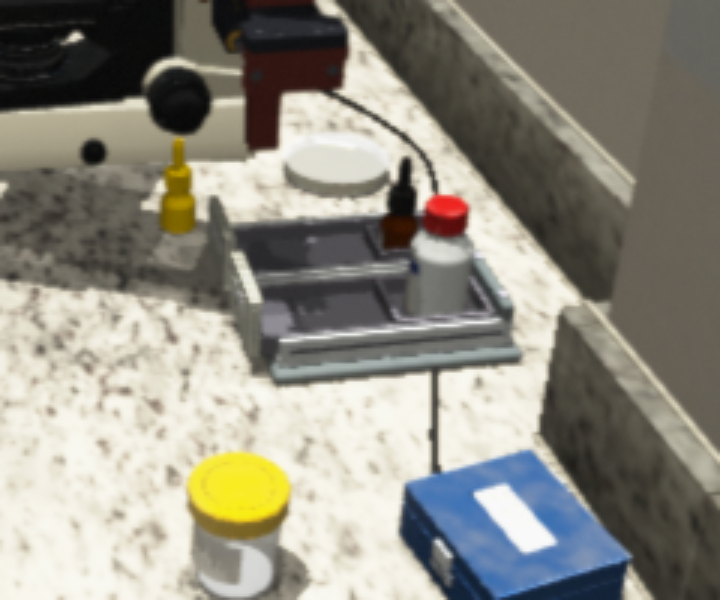

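Emit:
servo_tool --deltas '[[[0,0,20],[0,0,0]],[[0,0,40],[0,0,0]],[[0,0,58],[0,0,0]],[[0,0,72],[0,0,0]],[[0,0,76],[0,0,0]]]'

```text
t: 9.12
ee_pos: [567.7, -291.2, 37.9]
orientation: [-0.078, -3.138, -0.002]
ft_force: [0.3, 0.7, 0.5]
width: 0.5
grasp_force: 0.0
```

Emit:
servo_tool --deltas '[[[2,0,0],[0,0,0]],[[5,0,0],[0,0,0]],[[8,0,0],[0,0,0]],[[11,0,0],[0,0,0]],[[14,0,0],[0,0,0]]]'

```text
t: 9.53
ee_pos: [556.0, -291.6, 40.8]
orientation: [0.079, 3.138, -0.002]
ft_force: [3.3, -0.1, 0.4]
width: 0.8
grasp_force: 1.4
```

Emit:
servo_tool --deltas '[[[3,0,0],[0,0,0]],[[6,0,0],[0,0,0]],[[10,0,0],[0,0,0]],[[14,0,0],[0,0,0]],[[18,0,0],[0,0,0]]]'

```text
t: 9.95
ee_pos: [537.2, -290.4, 39.9]
orientation: [0.078, 3.14, -0.001]
ft_force: [3.2, -0.9, 2.2]
width: 0.6
grasp_force: 1.4
```

Emit:
servo_tool --deltas '[[[4,0,0],[0,0,0]],[[8,0,0],[0,0,0]],[[12,0,0],[0,0,0]],[[16,0,0],[0,0,0]],[[20,0,0],[0,0,0]]]'

```text
t: 10.37
ee_pos: [516.9, -289.2, 39.7]
orientation: [-0.078, -3.141, -0.0]
ft_force: [2.8, -0.3, 2.0]
width: 0.7
grasp_force: 1.4
```

Emit:
servo_tool --deltas '[[[4,0,0],[0,0,0]],[[8,0,0],[0,0,0]],[[12,0,0],[0,0,0]],[[16,0,0],[0,0,0]],[[20,0,0],[0,0,0]]]'

```text
t: 10.78
ee_pos: [496.9, -288.1, 39.7]
orientation: [-0.078, -3.14, -0.0]
ft_force: [1.8, 0.5, 2.5]
width: 0.7
grasp_force: 1.4
```

Emit:
servo_tool --deltas '[[[4,0,0],[0,0,0]],[[8,0,0],[0,0,0]],[[12,0,0],[0,0,0]],[[16,0,0],[0,0,0]],[[20,0,0],[0,0,0]]]'

```text
t: 11.2
ee_pos: [476.9, -287.1, 39.6]
orientation: [-0.078, -3.14, -0.0]
ft_force: [3.2, 0.5, 0.5]
width: 0.5
grasp_force: 1.4
```

Emit:
servo_tool --deltas '[[[3,0,0],[0,0,0]],[[5,0,0],[0,0,0]],[[7,0,0],[0,0,0]],[[9,0,0],[0,0,0]],[[10,0,0],[0,0,0]]]'

```text
t: 11.62
ee_pos: [469.3, -286.8, 39.8]
orientation: [0.08, 3.137, -0.001]
ft_force: [13.3, 5.5, -7.0]
width: 0.6
grasp_force: 6.8
```

Emit:
servo_tool --deltas '[[[1,0,0],[0,0,0]],[[2,0,0],[0,0,0]],[[3,0,0],[0,0,0]],[[4,0,0],[0,0,0]],[[4,0,0],[0,0,0]]]'

```text
t: 12.03
ee_pos: [469.2, -287.2, 40.0]
orientation: [0.08, 3.13, -0.004]
ft_force: [24.8, 7.1, -13.8]
width: 0.4
grasp_force: 12.0
```

Emit:
servo_tool --deltas '[[[-6,0,0],[0,0,0]],[[-12,0,0],[0,0,0]],[[-18,0,0],[0,0,0]],[[-22,0,0],[0,0,0]],[[-22,0,0],[0,0,0]]]'

```text
t: 12.45
ee_pos: [485.8, -287.8, 39.6]
orientation: [-0.078, -3.141, 0.0]
ft_force: [-0.3, 0.0, -0.4]
width: 0.2
grasp_force: 0.0
```

Emit:
servo_tool --deltas '[[[0,0,-20],[0,0,0]],[[0,0,-50],[0,0,0]],[[0,0,-85],[0,0,0]],[[0,0,-125],[0,0,0]],[[0,0,-160],[0,0,0]]]'

```text
t: 12.87
ee_pos: [484.7, -287.6, 201.5]
orientation: [-0.079, -3.14, -0.0]
ft_force: [-0.4, -0.7, -0.3]
width: 0.4
grasp_force: 0.0
```

Emit:
servo_tool --deltas '[[[0,0,-30],[0,0,0]],[[0,0,-60],[0,0,0]],[[0,0,-80],[0,0,0]],[[0,0,-80],[0,0,0]],[[0,0,-80],[0,0,0]]]'

```text
t: 13.28
ee_pos: [485.3, -287.9, 280.5]
orientation: [0.079, 3.139, -0.002]
ft_force: [-1.4, -0.5, -0.0]
width: 0.4
grasp_force: 0.0
```

```bash
python3 - <<'E'
from h import *
p=get_image("side"); cv2.imwrite("pics/side4.png",cv2.resize(p["frame"][120:320,200:500],(780,520)))
P=pts(p)
for nm,(xa,xb,ya,yb) in dict(wide=(515,560,-415,-337),slim=(430,480,-335,-240)).items():
    s=P[(P[:,0]>xa)&(P[:,0]<xb)&(P[:,1]>ya)&(P[:,1]<yb)&(P[:,2]>54)&(P[:,2]<67)]
    if len(s): print(nm,len(s),s.min(0).round(1),s.max(0).round(1),np.median(s,0))
for q in("timer","sample_cup","petri_dish","slim_lane_bottle","wide_lane_bottle"):
    for r in finder.silhouettes(q,p)[:2]: print(q,np.median(pts(p,r["mask"]),0).round())
E
```

```text
wide 100 [ 533.5 -401.9   54.1] [ 543.5 -338.6   65. ] [ 537.57859913 -373.96550849   61.96343087]
slim 78 [ 448.1 -318.    54.9] [ 458.1 -252.4   65.4] [ 452.47649971 -291.25296248   62.16214065]
timer [ 298. -283.   16.]
sample_cup [ 473. -594.   61.]
sample_cup [ 632. -418.   10.]
petri_dish [ 680. -154.   16.]
slim_lane_bottle [ 530. -204.   30.]
wide_lane_bottle [ 670. -388.   68.]
wide_lane_bottle [ 586. -299.   52.]
```

View pics/side4.png

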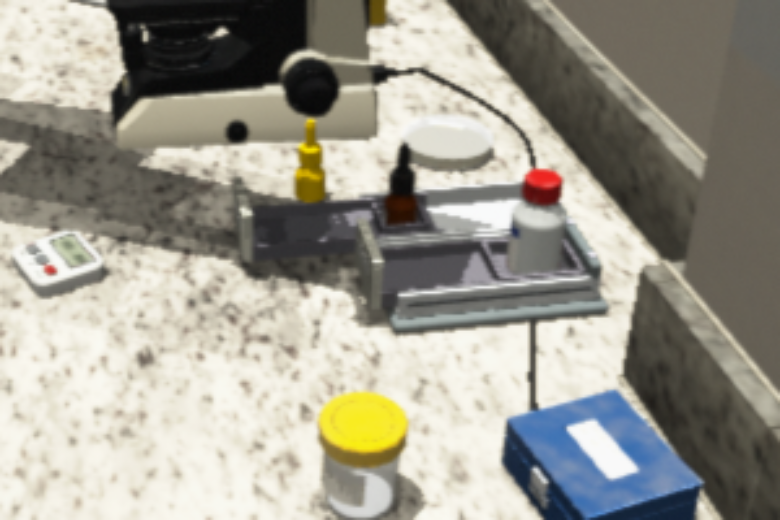

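The wide lane is home, with its end plate at about (370, 265). The slim lane is out, with its end plate at about (245, 230). Both bottles are standing and the bystanders have not moved.

```bash
python3 -c "
from workcell import close_job
print(close_job())"
```

```text
the job is handed in; nothing more can be done
None
```

The wide-bottle lane was pushed home to its stop, then the dropper-bottle lane was hooked and drawn out to its stop; both bottles are standing, nothing else moved, and the job is handed in at about 13 s on the robot clock.

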